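# Centre the egg cup on its display plinth

## Task

Two small egg cups, each holding a chocolate egg, are on show on round wooden plinths; one of them has been left off-centre, near the edge. With light taps or nudges of the fingertips slide that cup, without tipping, pinching or lifting it, to the middle of its plinth, so that its whole foot stands inside the inlaid dark ring, and then draw the hand clear. Be gentle, and leave the other egg cup and everything else on the table where it is.

Things in the scene. Friction and masses are not known exactly. Their poses are not given: they have to be found in the camera images.
- egg_cup_1: white china egg cup with a chocolate egg fixed in it, one piece, 60 mm tall, about 90 g, tippy. Origin: centre of underside, z up. Round foot 34 mm across, its rim upright from 3 to 5.5 mm up, resting on its middle 22 mm only; thin stem; cup and egg at most 29 mm across. Pushed at the foot it slides, at the egg it topples. Stands 16 to 23 mm off the middle of plinth_1, in any direction.
- egg_cup_2: white china egg cup with a chocolate egg fixed in it, one piece, 60 mm tall, about 90 g, tippy. Origin: centre of underside, z up. Round foot 34 mm across, its rim upright from 3 to 5.5 mm up, resting on its middle 22 mm only; thin stem; cup and egg at most 29 mm across. Pushed at the foot it slides, at the egg it topples. Already stands in the middle of plinth_2.
- plinth_1: round wooden display plinth, fixed to the table, 40 mm tall, flat top 84 mm in diameter (base 90 mm) with a thin dark metal ring (inner diameter 48 mm, flush) inlaid about its centre. Origin: centre of its underside on the table; the middle of the top is 40 mm above. egg_cup_1 stands on it.
- plinth_2: round wooden display plinth, fixed to the table, 40 mm tall, flat top 84 mm in diameter (base 90 mm) with a thin dark metal ring (inner diameter 48 mm, flush) inlaid about its centre. Origin: centre of its underside on the table; the middle of the top is 40 mm above. egg_cup_2 stands on it.
- plinth_1_top (a point): middle of the flat top of plinth_1, 40 mm above the table: where the centre of egg_cup_1's underside belongs.
- pastille_tin_0: round red-lidded tin, 63 mm across, 27 mm tall; bystander, origin at the centre of its underside
- ribbon_roll_0: roll of gold ribbon on a card spool lying flat, 76 x 73 x 25 mm; bystander, origin at the centre of its underside
- label_roll_1: small white roll of labels standing on its end, 44 mm across, 26 mm tall; bystander, origin at the centre of its underside
- pastille_tin_1: round gold-lidded tin, 63 mm across, 27 mm tall; bystander, origin at the centre of its underside
- pen_1: white marker pen with a black cap, 135 mm long, 17 mm thick, lying down; bystander, origin at the centre of its underside
Things that resemble listed ones, but are neither listed nor needed, are in the scene too. What is shaped like the egg_cup_1 but red is not meant. Leave any blue look-alike of the plinth_2 alone.

How it is judged (in metres and radians):
At the end, for the whole second after the job is handed in: egg_cup_1 stands upright (within 0.06 rad) and at rest on its plinth, the centre of its underside within 7 mm of the middle of the top (its whole foot inside the ring); egg_cup_2 still stands upright in the middle of its own plinth (horizontal distance between egg_cup_1 and plinth_1_top below 0.007 m and angle between each of egg_cup_1, egg_cup_2's own z axis and vertical below 0.06 rad and z of egg_cup_1 in the frame of plinth_1_top between -0.003 and 0.003 m and linear speed of egg_cup_1 below 0.01 m/s and horizontal distance between egg_cup_2 and plinth_2 below 0.007 m); the robot touches nothing.
It fails at once if the egg cup is tipped by more than 0.35 rad (20 degrees) (angle between egg_cup_1's own z axis and vertical above 0.35 rad).
It fails at once if the egg cup is lifted more than 10 mm off its plinth or falls off it (z of egg_cup_1 in the frame of plinth_1_top above 0.01 m or z of egg_cup_1 in the frame of plinth_1_top below -0.01 m).
It fails at once if the egg cup is handled roughly: pushed or squeezed with more than 8 N, or knocked faster than 0.25 m/s (contact force between the arm and egg_cup_1 above 8 N or linear speed of egg_cup_1 above 0.25 m/s).
It fails at once if the other egg cup is moved more than 5 mm or tipped (distance of egg_cup_2 from where it was at the start of the episode above 0.005 m or angle between egg_cup_2's own z axis and vertical above 0.2 rad).
It fails at once if a bystander is moved more than 15 mm (distance of any of pastille_tin_0, ribbon_roll_0, label_roll_1, pastille_tin_1, pen_1 from where it was at the start of the episode above 0.015 m).
It also fails if it takes over 48 s, if anything falls off the work surface, if the arm or the gripper's body presses on something with over 40 N, if the wrist force passes 120 N, or if a joint passes its speed limit or range.

## Robot

A 6-joint arm with a two-finger parallel gripper is mounted at the origin on a cart in front of the work surface, level with it; the furniture and walls round the work are solid. World frame = base frame: x ahead of the robot, y to its left, z up, the work surface at z = 0. Lengths are in mm, angles in rad, forces in N, time in s.
With the tool pointing down it reaches from about 350 to 725 mm from the base axis. Payload 6 kg.
Tool frame: the origin (TCP) lies at the very end of the fingers, on their centre line; the grasp point (between the pads) lies robot.hold_point_z behind it (robot.hold_point_z is the distance from the TCP to the grasp point, in mm); z points along the fingers, y is the direction in which the jaws open and shut (so a half turn about z gives the same grasp; the last joint's range is limited). The gripper opens to 85 mm and grips with 20 to 120 N. Pads are 22 mm wide; open, the fingers measure 114 mm over their backs; the gripper's body (76 mm by 85 mm) begins 54 mm behind the grasp point. The pads swing forward as they close: fully open they stand 13 mm farther back than shut.
Start: joints at [-0.917, 0.04, 0.085, 0, -1.615, -0.334], TCP at [188.632, -569.55, 193.661] pointing down, gripper open.
Joint ranges: [-2.56, 2.56], [-1.29, 2.01], [-1.08, 1.49], [-3.29, 1.98], [-2.81, -0.18], [-2.99, 2.99]. Speed limits (rad/s): [2.57, 2.57, 3.01, 3.14, 3.14, 3.14].

## Interface

Orientations are given as a unit quaternion [x, y, z, w].
In Python, from rig import robot gives the robot as it stands.
- The arm moves only by the shell command python3 -m creep 'ROWS' [FORCE]. ROWS is JSON, a list of rows, each an object with "travel": the shift along the world's x, y, z in cm, a list of three; "roll": the turn about the world's z in degrees; "hand": the finger opening in cm, from 0 to 8.54. A call has 1 to 8 rows; each row is the pose to reach, as a shift and turn from the pose commanded when the call began; what a row does not reach only later rows make up. A row lasts 1/8 s, in which the tool goes at most 62.5 mm and 10.7 degrees, less where a joint would pass 70% of its speed; a pose out of reach is approached as far as the arm can. A call with a gripper value outside its range is refused whole. The fingers move at their own pace and stop on an object; FORCE is the grip in N (left out, the last holds). Time passes only in rows, so rows that repeat a pose let the fingers close. It gives the time, the measured TCP pose, the force and the opening at its end, in the units of the state.
- robot.get_state(): the state, without advancing time (a new reading comes with each control period).
- robot.get_image(name): name is "side" or "top"; returns (picture, depth): 480x640x3 uint8, red, green, blue; 480x640 float32, mm along the optical axis (not along the pixel's ray), 0 where there is no reading.
- robot.calibration(name): a dict with "fx", "fy", "cx", "cy" (pixels), "world_to_cam" (4x4, takes a point from world to camera coordinates). Camera axes: x right, y up, looking along -z (the intrinsics and any distortion apply to the point x, -y, -z); pixel columns grow to the right and rows downward; lengths in mm; the calibration is good to about 2 mm. A picture is of the moment at which its call begins. calibration takes no time and is no camera call.
- robot.sign_off(): hands the job in, once; it reports no verdict.
The state is a dict: "time": time; "joint_positions": joint angles; "joint_vel": joint speeds; "joint_efforts": joint torques, N m; "tool_pos": TCP position; "tool_rot": TCP orientation; "wrist_force": force on the tool from outside, world axes, zero at the start; "moment": the same for the moment, N m; "grip_width": finger opening in mm.
Only numpy, scipy, OpenCV 4.12 (cv2) and the standard library are available. Lean on these libraries where they do the work, as an engineer would, in place of code of your own. Each camera call takes 0.05 s, during which the arm holds its last target.

## Working session

There is one attempt and no reset: what is moved stays moved. The work goes in short steps, Python scripts to look and compute and a shell command to move; the robot and the scene stay as the last step left them, time stands still between calls to the robot, and variables do not carry over. Pictures are saved under pics/ and viewed, and the job is handed in when it is done.

```bash
mkdir -p pics; ls
python3 - <<'E'
from rig import robot
import cv2
for n in("top","side"):
    im,d=robot.get_image(n); cv2.imwrite(f"pics/{n}0.png",im[:,:,::-1])
    print(n,robot.calibration(n))
print(robot.get_state(),robot.hold_point_z)
E
```

```text
pics
top {'fx': 525.88297527659, 'fy': 525.88297527659, 'cx': 328.76398962060506, 'cy': 236.2148265925972, 'world_to_cam': array([[-5.27725022e-03, -9.99958956e-01,  7.36462972e-03,
        -5.60147954e+01],
       [ 9.72151208e-01, -3.40467298e-03,  2.34329762e-01,
        -5.35800894e+02],
       [-2.34295070e-01,  8.39615047e-03,  9.72129274e-01,
        -9.50758865e+02],
       [ 0.00000000e+00,  0.00000000e+00,  0.00000000e+00,
         1.00000000e+00]])}
side {'fx': 528.7348376420475, 'fy': 528.7348376420475, 'cx': 311.26473744456564, 'cy': 253.40152562101434, 'world_to_cam': array([[ 5.51362016e-01,  8.34162367e-01, -1.31557211e-02,
        -2.51777024e+02],
       [-4.15913352e-01,  2.88510562e-01,  8.62425498e-01,
         2.03212314e+02],
       [ 7.23198459e-01, -4.70037021e-01,  5.06013031e-01,
        -1.27829943e+03],
       [ 0.00000000e+00,  0.00000000e+00,  0.00000000e+00,
         1.00000000e+00]])}
{'time': 0.1, 'joint_positions': array([-9.17315641e-01,  4.07854436e-02,  8.39118662e-02, -4.09887583e-04,
       -1.61546918e+00, -3.33697863e-01]), 'joint_vel': array([-1.44219640e-04, -9.26486056e-04,  2.23247992e-03,  1.48850629e-03,
       -6.17048862e-05, -1.11574659e-03]), 'joint_efforts': array([-4.74178407e-03, -3.69347656e+01,  3.48279834e+01,  6.95179000e+00,
       -4.61179035e-03,  1.17206017e-05]), 'tool_pos': array([ 188.57708812, -569.23353335,  192.76000143]), 'tool_rot': array([-1.59219833e-01,  9.87242830e-01,  7.77927767e-04, -1.86033187e-04]), 'wrist_force': array([ 0.64186444, -0.2010509 , -0.27700938]), 'moment': array([-0.04762665, -0.00274085,  0.08653682]), 'grip_width': 85.44448129814373} 18.700000000000003
```

View pics/top0.png

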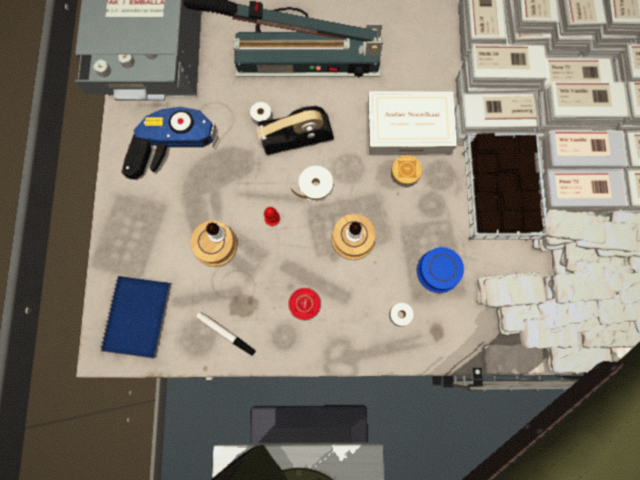

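View pics/side0.png

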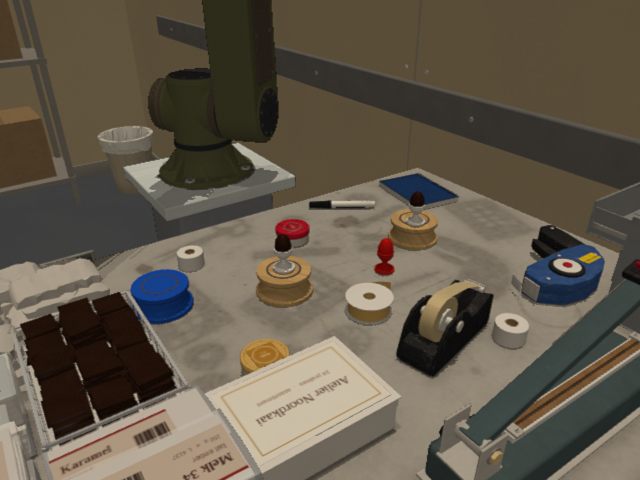

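Two wooden plinths with white cups: top view (214,243) and (354,236); the red cup at (272,215) and the blue plinth at (440,270) are look-alikes. Enlarging both.

Run:
```python
import cv2, numpy as np
t=cv2.imread("pics/top0.png"); s=cv2.imread("pics/side0.png")
f=lambda i,x,y:cv2.resize(i[y-32:y+32,x-42:x+42],(400,300),interpolation=cv2.INTER_CUBIC)
cv2.imwrite("pics/crop0.png",np.vstack([np.hstack([f(t,214,243),f(t,354,236)]),np.hstack([f(s,414,222),f(s,284,270)])]))
```

```text
(no output)
```

View pics/crop0.png

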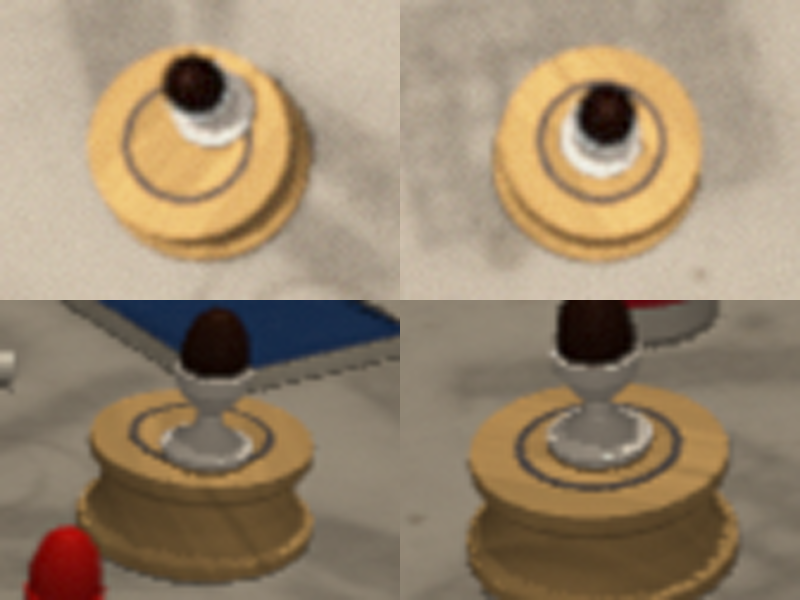

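The left plinth (top 214,243; side 414,222) has the cup off its ring, so it is plinth_1 and the cup egg_cup_1. The cup at (354,236) is centred. Now I measure them.

```bash
cat > h.py <<'E'
import numpy as np, cv2
from rig import robot
def ray(n,uv,z):
    c=robot.calibration(n);W=c["world_to_cam"];R=W[:3,:3];o=-R.T@W[:3,3]
    d=R.T@np.array([(uv[0]-c["cx"])/c["fx"],-(uv[1]-c["cy"])/c["fy"],-1.])
    return o+d*(z-o[2])/d[2]
def proj(n,P):
    c=robot.calibration(n);W=c["world_to_cam"];p=W[:3,:3]@np.array(P,float)+W[:3,3]
    return np.array([c["cx"]+c["fx"]*p[0]/-p[2],c["cy"]-c["fy"]*p[1]/-p[2]])
def backproj(n,cnt,z):
    return np.array([ray(n,p[0],z)[:2] for p in cnt])
def circ(P):
    # algebraic circle fit
    A=np.c_[2*P,np.ones(len(P))];s=np.linalg.lstsq(A,(P**2).sum(1),rcond=None)[0]
    return s[:2],np.sqrt(s[2]+s[0]**2+s[1]**2)
def fit(P,r0,tol=3):
    c,r=circ(P)
    for _ in range(15):
        e=abs(np.linalg.norm(P-c,axis=1)-r); k=e<max(tol,np.percentile(e,60)); c,r=circ(P[k])
    return c,r,k.sum()
E
python3 - <<'E'
from h import *
for n,boxes in (("top",{1:(185,212,60,60),2:(325,205,60,60)}),("side",{1:(380,185,70,70),2:(250,228,70,80)})):
    im=cv2.imread(f"pics/{n}0.png"); hsv=cv2.cvtColor(im,cv2.COLOR_BGR2HSV)
    for k,(x,y,w,h) in boxes.items():
        s=hsv[y:y+h,x:x+w]; H,S,V=[s[...,i].astype(int) for i in range(3)]
        wood=((H>8)&(H<28)&(S>80)&(V>(150 if n=="top" else 115))).astype(np.uint8)
        wood=cv2.morphologyEx(wood,cv2.MORPH_CLOSE,np.ones((3,3),np.uint8))
        c=max(cv2.findContours(wood,0,1)[0],key=cv2.contourArea)+np.array([x,y])
        # hough-free: use only upper-surface outline: backproject to z=40 & robust fit
        print(n,k,"top disc",fit(backproj(n,c,40),42,1.5))
        white=((S<60)&(V>(150 if n=="top" else 90))).astype(np.uint8)
        print(' white px',white.sum())
        cv2.imwrite(f"pics/m_{n}{k}.png",cv2.resize(np.hstack([wood*255,white*255]),None,fx=5,fy=5,interpolation=0))
E
```

```text
top 1 top disc (array([527.69121466, 170.02742814]), np.float64(46.15154564703406), np.int64(86))
 white px 1926
top 2 top disc (array([ 541.26703585, -107.18657591]), np.float64(45.5799593502659), np.int64(89))
 white px 2004
side 1 top disc (array([537.8538512 , 167.42852576]), np.float64(40.70949943075412), np.int64(89))
 white px 2057
side 2 top disc (array([ 550.34686704, -112.67151203]), np.float64(40.96429879636162), np.int64(106))
 white px 2669
```

```bash
cat >> h.py <<'E'
from scipy.optimize import least_squares
def rfit(P,r0,c0):
    f=lambda c:np.linalg.norm(P-c[:2],axis=1)-c[2]
    s=least_squares(f,[*c0,r0],loss="soft_l1",f_scale=.6).x
    return s, np.median(abs(f(s)))
def ring(n,im,c0):
    g=cv2.cvtColor(im,cv2.COLOR_BGR2GRAY)
    u=8; u0=proj(n,[*c0,40]); x,y=(u0-40).astype(int)
    b=cv2.resize(g[y:y+80,x:x+80],None,fx=u,fy=u,interpolation=cv2.INTER_CUBIC).astype(float)
    pts=[];edge=[]
    for a in np.radians(np.arange(0,360,4)):
        def smp(r):
            p=proj(n,[c0[0]+r*np.cos(a),c0[1]+r*np.sin(a),40]); q=(p-[x,y]+.5)*u-.5
            return b[int(round(q[1])),int(round(q[0]))]
        rs=np.arange(18,32,.5);v=np.array([smp(r) for r in rs]);i=v.argmin()
        if 3<i<len(rs)-4 and min(v[:i].max(),v[i:].max())-v[i]>18:
            pts.append([c0[0]+rs[i]*np.cos(a),c0[1]+rs[i]*np.sin(a)])
    return np.array(pts)
E
python3 - <<'E'
from h import *
for n in("top","side"):
    im=cv2.imread(f"pics/{n}0.png")
    for k,c in((1,[533,168]),(2,[546,-110])):
        for _ in range(4):
            P=ring(n,im,c); s,e=rfit(P,24.5,c); c=s[:2]
        print(n,k,len(P),s.round(1),e.round(2), proj(n,[*c,40]).round(1))
E
python3 - <<'E'
import cv2,numpy as np
a=[cv2.imread(f"pics/m_{n}1.png") for n in("top","side")]
a=[cv2.resize(i,(700,350 if k else 300),interpolation=0)[:295] for k,i in enumerate(a)]
cv2.imwrite("pics/m.png",np.vstack(a))
E
```

```text
Traceback (most recent call last):
  File "h.py", line 35, in ring
    rs=np.arange(18,32,.5);v=np.array([smp(r) for r in rs]);i=v.argmin()
                                       ~~~^^^
  File "h.py", line 33, in smp
    p=proj(n,[c0[0]+r*np.cos(a),c0[1]+r*np.sin(a),40]); q=(p-[x,y]+.5)*u-.5
  File "h.py", line 8, in proj
    c=robot.calibration(n);W=c["world_to_cam"];p=W[:3,:3]@np.array(P,float)+W[:3,3]
ValueError: time passes only in moves, steps and waits
```

View pics/m.png

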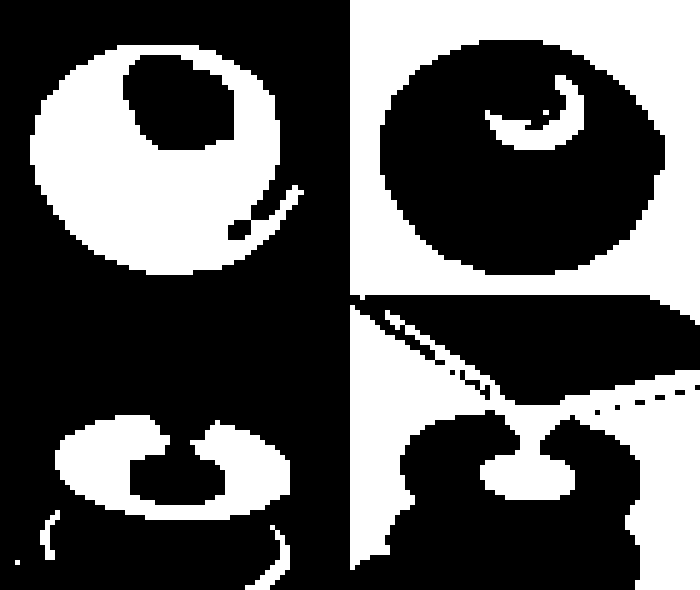

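```bash
python3 - <<'E'
s=open('h.py').read()
s=s.replace("def ray(","CAL={n:robot.calibration(n) for n in('top','side')}\ndef ray(",1).replace("c=robot.calibration(n)","c=CAL[n]")
s+='''
def foot(n,im,c0,z=44.5):
    """outer edge of the white foot: saturation step, radial search on plane z"""
    S=cv2.cvtColor(im,cv2.COLOR_BGR2HSV)[...,1].astype(np.float32); pts=[]
    rs=np.arange(10,24,.5)
    for a in np.radians(np.arange(0,360,4)):
        q=np.array([proj(n,[c0[0]+r*np.cos(a),c0[1]+r*np.sin(a),z]) for r in rs],np.float32)
        v=cv2.remap(S,q[:,:1].copy(),q[:,1:].copy(),cv2.INTER_LINEAR).ravel()
        if v[:12].min()<50 and v[-4:].max()>90 :
            i=np.where((v[:-1]<75)&(v[1:]>=75))[0]
            if len(i): i=i[-1]; r=rs[i]+.5*(75-v[i])/(v[i+1]-v[i]); pts.append([c0[0]+r*np.cos(a),c0[1]+r*np.sin(a)])
    return np.array(pts)
def ffit(P,r,c0):
    f=lambda c:np.linalg.norm(P-c,axis=1)-r
    s=least_squares(f,c0,loss="soft_l1",f_scale=.6).x
    return s,np.median(abs(f(s)))
'''
open('h.py','w').write(s)
E
cat > meas.py <<'E'
from h import *
import sys
def run(tag,cup1,views=("top","side"),ks=(1,2)):
  for n in views:
    im=cv2.imread(f"pics/{n}{tag}.png")
    for k in ks:
        c={1:[533,168],2:[546,-110]}[k]; 
        for _ in range(4):
            P=ring(n,im,c); s,e=rfit(P,24.5,c); c=s[:2]
        print(n,k,"ring",len(P),s.round(1),e.round(2))
        f=np.array(cup1,float) if k==1 else c
        for _ in range(4):
            F=foot(n,im,f); f,e=ffit(F,17,f)
        A=np.degrees(np.arctan2(*(F-f).T[::-1])).round()
        print("   foot",len(F),f.round(1),e.round(2),"off",(f-c).round(1),np.hypot(*(f-c)).round(1))
if __name__=="__main__": run(sys.argv[1],[float(v) for v in sys.argv[2:4]])
E
python3 -c "
from h import *
print(ray('top',(217,240),45),ray('side',(414,222),45))"
python3 meas.py 0 545 155
```

```text
[533.23457996 160.53871374  45.        ] [554.78513971 151.41667503  45.        ]
top 1 ring 70 [533.3 173.3  25.2] 0.25
   foot 66 [546.4 162.8] 0.27 off [ 13.1 -10.5] 16.7
top 2 ring 69 [ 546.4 -108.4   25.2] 0.19
   foot 67 [ 546.6 -107.7] 0.15 off [0.2 0.7] 0.7
side 1 ring 71 [536.6 168.4  25.5] 0.46
   foot 83 [552.3 156. ] 1.05 off [ 15.7 -12.4] 20.0
side 2 ring 75 [ 549.2 -111.9   25.3] 0.17
   foot 83 [ 551.  -112.3] 0.84 off [ 1.9 -0.4] 1.9
```

Estimated plinth_1 centre is ≈(535,171). The cup offset is ≈(13.3,−11.6), or 17.7 mm, using cup 2 to remove view bias, and that agrees with the stated 16–23 mm. So the push direction is (−0.75,0.66), a bearing of 139°. My plan is to straddle the cup with the jaws open about 50 mm and nudge the foot with the flat inner face of the outer finger. The jaw axis needs to go from 108.3° to 139°, a roll of +30.7°.

```bash
python3 -m creep '[{"travel":[2.5,5,0],"roll":4,"hand":5.0},{"travel":[5,10,0],"roll":8,"hand":5.0},{"travel":[7.5,15,0],"roll":12,"hand":5.0},{"travel":[10,20,0],"roll":16,"hand":5.0},{"travel":[12.5,25,0],"roll":20,"hand":5.0},{"travel":[15,30,0],"roll":24,"hand":5.0},{"travel":[17.5,35,0],"roll":28,"hand":5.0},{"travel":[20,40,0],"roll":30.7,"hand":5.0}]'
python3 -m creep '[{"travel":[2.5,5,0],"roll":0,"hand":5.0},{"travel":[5,10,0],"roll":0,"hand":5.0},{"travel":[7.5,15,0],"roll":0,"hand":5.0},{"travel":[10,20,0],"roll":0,"hand":5.0},{"travel":[12.5,25,0],"roll":0,"hand":5.0},{"travel":[15,30,0],"roll":0,"hand":5.0},{"travel":[16,32.9,0],"roll":0,"hand":5.0},{"travel":[16,32.9,0],"roll":0,"hand":5.0}]'
python3 - <<'E'
from h import *
from scipy.spatial.transform import Rotation as R
s=robot.get_state();print(R.from_quat(s["tool_rot"]).as_matrix().round(3),s["tool_pos"],s["grip_width"],s["wrist_force"])
for n in("top","side"):
    im,d=robot.get_image(n); cv2.imwrite(f"pics/{n}1.png",im[:,:,::-1])
E
```

```text
time: 1.1
tool_pos: [389.0, -167.7, 193.6]
tool_rot: [-0.416, 0.909, 0.0, 0.0]
wrist_force: [1.3, -0.4, -0.3]
grip_width: 50.0
time: 2.1
tool_pos: [548.5, 161.1, 191.9]
tool_rot: [-0.416, 0.909, -0.0, -0.002]
wrist_force: [-0.5, -1.8, 0.2]
grip_width: 50.1
[[-0.654 -0.756 -0.003]
 [-0.756  0.654 -0.001]
 [ 0.003  0.001 -1.   ]] [548.48738572 161.14061406 191.92621208] 50.12017377908663 [-0.49484554 -1.77292884  0.15913867]
```

View pics/side1.png

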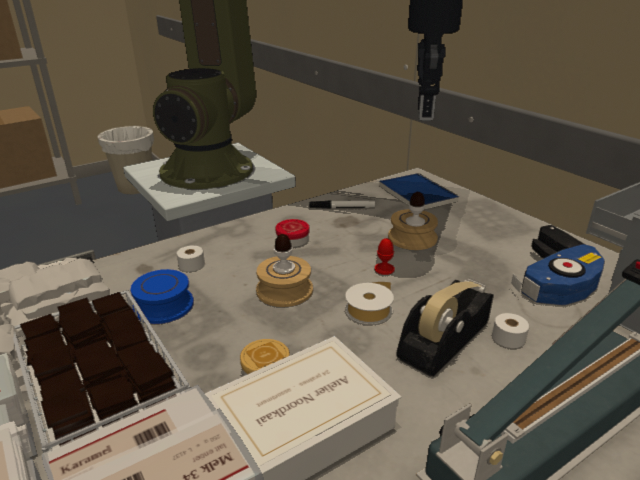

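View pics/top1.png

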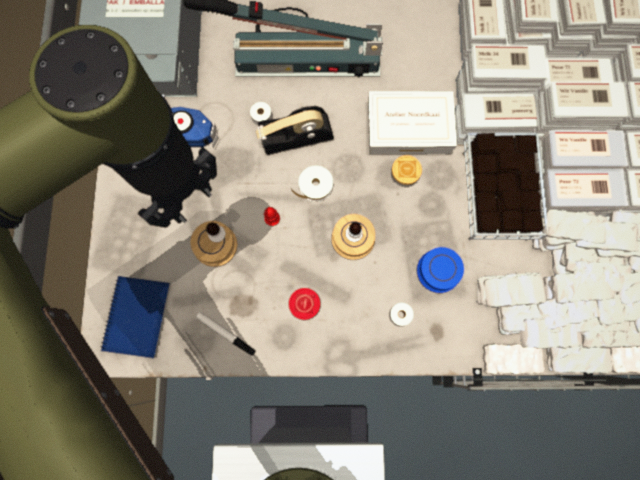

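Run:
```python
from h import *
y=np.array([-.756,.654,0]);T=np.array([548.5,161.1,191.9])
for n,(x,yy) in(("top",(130,140)),("side",(385,50))):
    im=cv2.imread(f"pics/{n}1.png")[yy:yy+90,x:x+120]
    im=cv2.resize(im,None,fx=6.6,fy=6.6,interpolation=cv2.INTER_CUBIC)
    for P,c in((T,(0,0,255)),(T+25*y+[0,0,3],(0,255,0)),(T-25*y+[0,0,3],(0,255,255))):
        p=proj(n,P);print(n,p);p=(p-[x,yy]+.5)*6.6;cv2.drawMarker(im,(int(p[0]),int(p[1])),c,0,16,1)
    cv2.imwrite(f"pics/z_{n}1.png",im)
```

```text
top [199.80175185 211.52826515]
top [189.05527125 221.86591185]
top [209.62204897 200.30711741]
side [423.43781375 138.42674765]
side [422.81910951 131.90713522]
side [424.44494005 141.59467981]
```

View pics/z_top1.png

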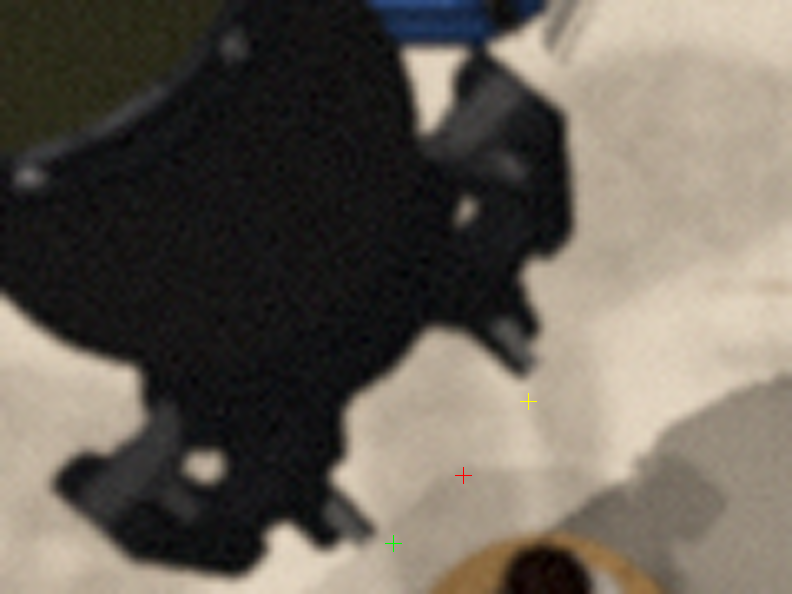

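View pics/z_side1.png

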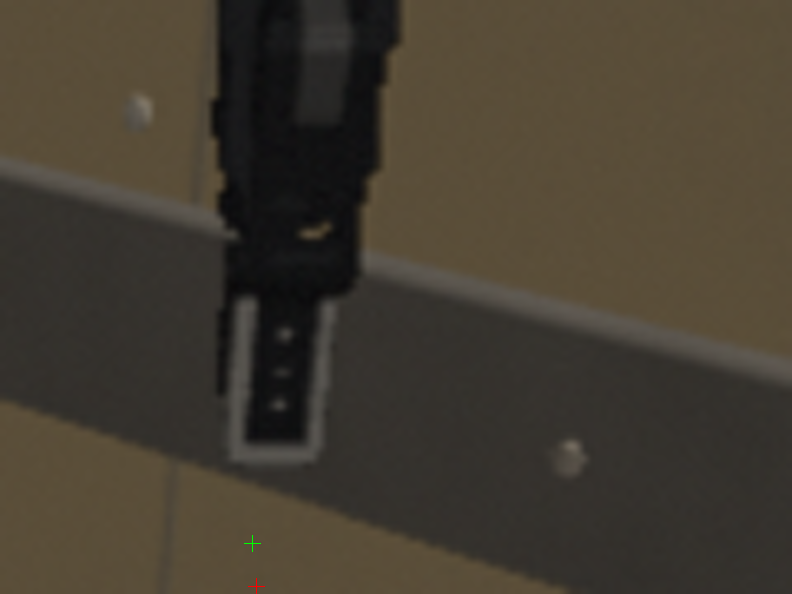

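Run:
```python
from h import *
s=robot.get_state();print(s["tool_pos"])
def pt(n,d,u,v):
    c=CAL[n];z=d[v,u];W=c["world_to_cam"]
    p=np.array([(u-c["cx"])/c["fx"]*z,-(v-c["cy"])/c["fy"]*z,-z]);return (W[:3,:3].T@(p-W[:3,3])).round(1),z
im,d=robot.get_image("side");np.save("pics/ds.npy",d)
for u,v in((425,100),(427,110),(427,117),(427,119),(427,121),(420,115),(432,115),(428,70),(284,290)):print("side",u,v,pt("side",d,u,v))
im,d=robot.get_image("top");np.save("pics/dt.npy",d)
for u,v in((209,195),(208,193),(207,192),(183,219),(185,220),(184,218),(197,207),(200,260),(214,258)):print("top",u,v,pt("top",d,u,v))
```

```text
[548.38082592 159.35519212 193.15129566]
side 425 100 (array([573.7, 130.9, 263.5]), np.float32(791.6276))
side 427 110 (array([573. , 137.8, 247.3]), np.float32(803.5188))
side 427 117 (array([573.7, 138.6, 236.6]), np.float32(808.86163))
side 427 119 (array([573.2, 139.6, 233.2]), np.float32(811.34955))
side 427 121 (array([261.2, 460. , 100.7]), np.float32(1254.6952))
side 420 115 (array([565.1, 132. , 238.8]), np.float32(810.83044))
side 432 115 (array([577.1, 145.3, 239.4]), np.float32(808.1036))
side 428 70 (array([593.2, 111.5, 312.3]), np.float32(743.6672))
side 284 290 (array([ 579.7, -129.5,   24.2]), np.float32(785.95483))
top 209 195 (array([559.7, 134.2, 247.3]), np.float32(840.3243))
top 208 193 (array([560.6, 134.2, 255. ]), np.float32(833.0633))
top 207 192 (array([561.6, 135.4, 256.9]), np.float32(831.4494))
top 183 219 (array([518.6, 171.9, 252.6]), np.float32(825.2357))
top 185 220 (array([518.6, 170.2, 246.8]), np.float32(830.89526))
top 184 218 (array([518.7, 168.9, 258.1]), np.float32(819.9894))
top 197 207 (array([614.1, 214.4,   0.9]), np.float32(1091.9987))
top 200 260 (array([500.9, 200.9,   6.9]), np.float32(1059.6938))
top 214 258 (array([498.3, 165.8,  40. ]), np.float32(1027.2052))
```

By depth, both views put the fingertips at z≈232, although the state gives TCP z≈193. In x and y the fingers agree to about 1 mm. I'll go down carefully, treating the state's height as possibly true, and look again.

```bash
python3 -m creep '[{"travel":[0,0,-2],"roll":0,"hand":5.0},{"travel":[0,0,-4],"roll":0,"hand":5.0},{"travel":[0,0,-6],"roll":0,"hand":5.0},{"travel":[0,0,-8],"roll":0,"hand":5.0},{"travel":[0,0,-8],"roll":0,"hand":5.0},{"travel":[0,0,-8],"roll":0,"hand":5.0}]'
python3 - <<'E'
from h import *
s=robot.get_state();print(s["tool_pos"],s["wrist_force"])
def cl(n,d):
    c=CAL[n];W=c["world_to_cam"];v,u=np.mgrid[:480,:640]
    p=np.stack([(u-c["cx"])/c["fx"]*d,-(v-c["cy"])/c["fy"]*d,-d],-1);return (p-W[:3,3])@W[:3,:3]
out=[]
for n in("top","side"):
    im,d=robot.get_image(n); cv2.imwrite(f"pics/{n}2.png",im[:,:,::-1])
    P=cl(n,d); m=(d>0)&(abs(P[...,0]-548)<60)&(abs(P[...,1]-159)<60)&(P[...,2]>104)
    Q=P[m]-s["tool_pos"]; y=np.array([-.756,.654]);x=np.array([.654,.756])
    a=Q[:,:2]@y;b=Q[:,:2]@x
    for z in range(-6,140,8):
        k=(Q[:,2]>=z)&(Q[:,2]<z+8)
        if k.sum(): print(n,z,k.sum(),"jaw",a[k].min().round(),a[k].max().round(),"lat",b[k].min().round(),b[k].max().round())
    x0,y0=(150,170) if n=="top" else (370,130)
    out.append(cv2.resize(im[y0:y0+120,x0:x0+90,::-1],(400,533),interpolation=cv2.INTER_CUBIC))
cv2.imwrite("pics/z2.png",np.hstack(out))
E
```

```text
time: 3.05
tool_pos: [549.0, 159.4, 114.4]
tool_rot: [-0.415, 0.91, -0.0, 0.0]
wrist_force: [-0.7, 0.3, 0.2]
grip_width: 49.8
[549.02170236 159.44944666 114.37079373] [-0.71427055  0.32786683  0.2206511 ]
top 34 1 jaw -23.0 -23.0 lat 5.0 5.0
top 42 17 jaw -32.0 38.0 lat -12.0 -6.0
top 50 26 jaw -36.0 40.0 lat -11.0 0.0
top 58 27 jaw -36.0 39.0 lat -12.0 -7.0
top 66 14 jaw -37.0 40.0 lat -11.0 -6.0
top 74 14 jaw -38.0 46.0 lat -12.0 -6.0
top 82 64 jaw -53.0 56.0 lat -14.0 12.0
top 90 211 jaw -54.0 60.0 lat -14.0 11.0
top 98 59 jaw -57.0 61.0 lat -17.0 8.0
top 106 102 jaw -60.0 63.0 lat -18.0 -1.0
top 114 69 jaw -61.0 64.0 lat -17.0 -2.0
top 122 66 jaw -64.0 67.0 lat -18.0 12.0
top 130 113 jaw -66.0 69.0 lat -20.0 12.0
top 138 352 jaw -65.0 69.0 lat -14.0 12.0
side 34 20 jaw -36.0 25.0 lat -10.0 6.0
side 42 61 jaw -41.0 26.0 lat -12.0 10.0
side 50 79 jaw -43.0 26.0 lat -12.0 10.0
side 58 77 jaw -42.0 30.0 lat -12.0 10.0
side 66 84 jaw -43.0 27.0 lat -12.0 10.0
side 74 82 jaw -44.0 29.0 lat -13.0 10.0
side 82 59 jaw -60.0 30.0 lat -14.0 11.0
side 90 97 jaw -62.0 -25.0 lat -15.0 13.0
side 98 56 jaw -63.0 19.0 lat -18.0 16.0
side 106 121 jaw -66.0 28.0 lat -18.0 16.0
side 114 112 jaw -67.0 15.0 lat -17.0 16.0
side 122 121 jaw -69.0 10.0 lat -20.0 16.0
side 130 154 jaw -71.0 61.0 lat -20.0 18.0
side 138 271 jaw -71.0 63.0 lat -20.0 18.0
```

View pics/z2.png

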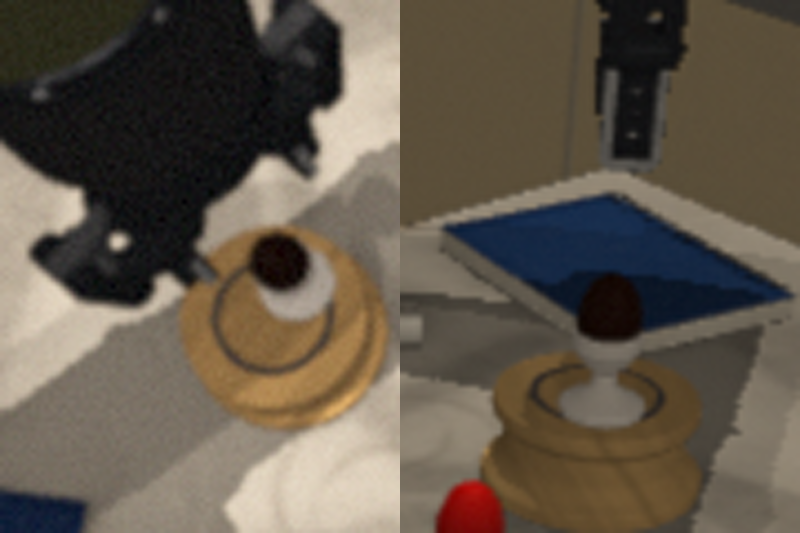

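```bash
python3 -m creep '[{"travel":[0,0,-1],"roll":0,"hand":5.0},{"travel":[0,0,-2],"roll":0,"hand":5.0},{"travel":[0,0,-3],"roll":0,"hand":5.0},{"travel":[0,0,-4],"roll":0,"hand":5.0},{"travel":[0,0,-5],"roll":0,"hand":5.0},{"travel":[0,0,-6],"roll":0,"hand":5.0},{"travel":[0,0,-6.5],"roll":0,"hand":5.0},{"travel":[0,0,-6.5],"roll":0,"hand":5.0}]'
cat > look.py <<'E'
from h import *
import sys
tag=sys.argv[1]
s=robot.get_state();print(s["time"],s["tool_pos"],s["wrist_force"])
out=[]
for n in("top","side"):
    im,d=robot.get_image(n); cv2.imwrite(f"pics/{n}{tag}.png",im[:,:,::-1])
    x0,y0=(160,185) if n=="top" else (370,165)
    out.append(cv2.resize(im[y0:y0+90,x0:x0+90,::-1],(400,400),interpolation=cv2.INTER_CUBIC))
cv2.imwrite(f"pics/z{tag}.png",np.hstack(out))
E
python3 look.py 3
```

```text
time: 4.15
tool_pos: [548.5, 159.3, 48.3]
tool_rot: [-0.415, 0.91, -0.0, -0.0]
wrist_force: [-0.1, 0.9, -0.1]
grip_width: 50.0
4.15 [548.48718461 159.317806    48.28791946] [-0.11903867  0.87713119 -0.08158505]
```

View pics/z3.png

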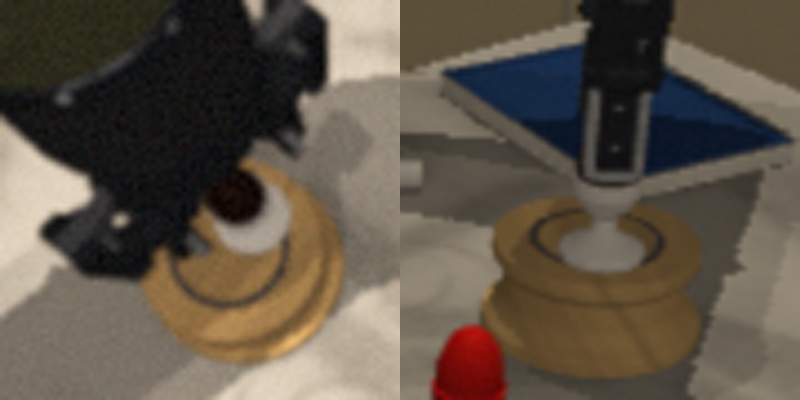

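```bash
python3 -m creep '[{"travel":[0,0,-0.2],"roll":0,"hand":5.0},{"travel":[0,0,-0.4],"roll":0,"hand":5.0}]'; python3 -m creep '[{"travel":[0,0,-0.1],"roll":0,"hand":5.0},{"travel":[0,0,-0.2],"roll":0,"hand":5.0}]'; python3 -m creep '[{"travel":[0,0,-0.1],"roll":0,"hand":5.0},{"travel":[0,0,-0.2],"roll":0,"hand":5.0}]'; python3 -m creep '[{"travel":[0,0,-0.1],"roll":0,"hand":5.0},{"travel":[0,0,-0.2],"roll":0,"hand":5.0}]'
```

```text
time: 4.5
tool_pos: [548.7, 159.5, 44.8]
tool_rot: [-0.415, 0.91, 0.0, 0.0]
wrist_force: [-0.2, -0.4, 0.0]
grip_width: 49.9
time: 4.75
tool_pos: [548.6, 159.5, 42.6]
tool_rot: [-0.415, 0.91, 0.0, -0.0]
wrist_force: [-0.6, -0.5, 0.5]
grip_width: 50.2
time: 5.0
tool_pos: [548.6, 159.4, 40.6]
tool_rot: [-0.415, 0.91, 0.0, -0.0]
wrist_force: [-0.4, -0.5, -0.4]
grip_width: 49.8
time: 5.25
tool_pos: [548.6, 159.4, 38.6]
tool_rot: [-0.415, 0.91, 0.0, -0.0]
wrist_force: [0.2, 0.4, 0.3]
grip_width: 49.6
```

```bash
python3 -m creep '[{"travel":[0,0,-0.1],"roll":0,"hand":5.0},{"travel":[0,0,-0.2],"roll":0,"hand":5.0}]'; python3 -m creep '[{"travel":[0,0,-0.1],"roll":0,"hand":5.0},{"travel":[0,0,-0.2],"roll":0,"hand":5.0}]'; python3 -m creep '[{"travel":[0,0,-0.1],"roll":0,"hand":5.0},{"travel":[0,0,-0.2],"roll":0,"hand":5.0}]'; python3 -m creep '[{"travel":[0,0,-0.2],"roll":0,"hand":5.0},{"travel":[0,0,-0.4],"roll":0,"hand":5.0}]'; python3 look.py 4
```

```text
time: 5.5
tool_pos: [548.6, 159.4, 36.6]
tool_rot: [-0.415, 0.91, 0.0, -0.0]
wrist_force: [0.6, 0.1, 0.0]
grip_width: 50.2
time: 5.75
tool_pos: [548.6, 159.5, 34.6]
tool_rot: [-0.415, 0.91, 0.0, -0.0]
wrist_force: [-1.0, 0.3, 0.0]
grip_width: 50.1
time: 6.0
tool_pos: [548.6, 159.4, 32.6]
tool_rot: [-0.415, 0.91, 0.0, -0.0]
wrist_force: [-0.1, -0.2, 0.7]
grip_width: 49.9
time: 6.25
tool_pos: [548.6, 159.4, 28.5]
tool_rot: [-0.415, 0.91, 0.0, -0.0]
wrist_force: [0.5, -0.5, 1.2]
grip_width: 49.9
6.25 [548.59705867 159.44660565  28.49127574] [ 0.51208493 -0.52612673  1.15905554]
```

View pics/z4.png

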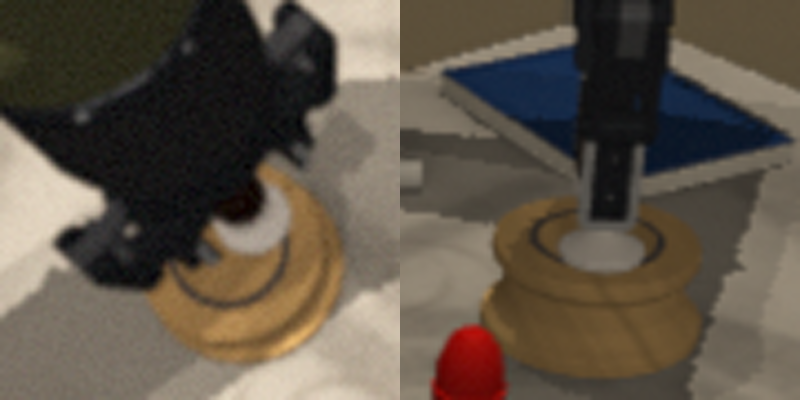

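```bash
python3 -m creep '[{"travel":[0,0,-0.3],"roll":0,"hand":5.0},{"travel":[0,0,-0.6],"roll":0,"hand":5.0},{"travel":[0,0,-0.9],"roll":0,"hand":5.0},{"travel":[0,0,-1.2],"roll":0,"hand":5.0},{"travel":[0,0,-1.4],"roll":0,"hand":5.0}]'; python3 -m creep '[{"travel":[0,0,-0.1],"roll":0,"hand":5.0},{"travel":[0,0,-0.2],"roll":0,"hand":5.0}]'; python3 look.py 5
python3 - <<'E'
from h import *
def cl(n,d):
    c=CAL[n];W=c["world_to_cam"];v,u=np.mgrid[:480,:640]
    p=np.stack([(u-c["cx"])/c["fx"]*d,-(v-c["cy"])/c["fy"]*d,-d],-1);return (p-W[:3,3])@W[:3,:3]
s=robot.get_state();im,d=robot.get_image("side");P=cl("side",d)
for v in range(205,236,2): print(v,P[v,417].round(1),P[v,420].round(1),im[v,417])
E
```

```text
time: 6.98
tool_pos: [548.5, 159.4, 14.4]
tool_rot: [-0.415, 0.91, 0.0, -0.0]
wrist_force: [0.4, 0.3, 0.3]
grip_width: 50.0
time: 7.22
tool_pos: [548.7, 159.5, 12.7]
tool_rot: [-0.415, 0.91, 0.0, 0.0]
wrist_force: [-0.3, 0.3, 0.1]
grip_width: 50.1
7.225 [548.7013843  159.47102931  12.68511077] [-0.27621591  0.31123477  0.13315974]
205 [588.6 120.2  99.2] [592.8 122.7 100.1] [17 16 18]
207 [577.1 132.5  87.8] [583.2 133.2  90. ] [17 17 19]
209 [572.9 137.2  81.2] [580.6 136.3  84.4] [45 43 42]
211 [576.  134.5  79.4] [580.8 136.6  80.8] [17 17 18]
213 [580.8 130.   78.9] [582.4 135.3  78.1] [20 19 19]
215 [577.1 134.2  72.5] [580.7 137.6  73. ] [19 20 19]
217 [581.1 130.6  71.4] [582.2 136.5  70.2] [17 18 17]
219 [577.6 134.7  65.1] [581.1 138.1  65.5] [19 18 20]
221 [578.6 134.1  61.9] [583.4 136.3  63.3] [16 16 16]
223 [574.2 139.1  54.8] [579.  141.2  56.2] [71 69 66]
225 [562.4 151.7  42.2] [564.1 157.2  41.3] [110 103  92]
227 [559.9 154.7  36.4] [565.4 156.4  38.2] [95 74 45]
229 [568.2 146.7  38.4] [571.7 150.4  38.8] [102  80  47]
231 [568.3 147.   34.4] [571.7 150.9  34.7] [101  78  46]
233 [569.4 146.5  31.1] [568.4 154.8  28.2] [83 65 38]
235 [564.2 152.2  23.1] [569.1 154.6  24.5] [105  81  48]
```

View pics/z5.png

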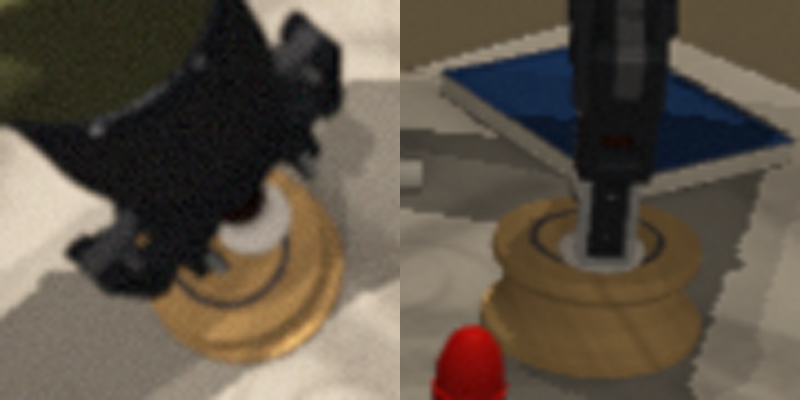

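```bash
for i in 1 2 ; do :; done; python3 -m creep '[{"travel":[0,0,-0.2],"roll":0,"hand":5.0},{"travel":[0,0,-0.4],"roll":0,"hand":5.0},{"travel":[0,0,-0.4],"roll":0,"hand":5.0}]'; python3 -m creep '[{"travel":[0,0,-0.1],"roll":0,"hand":5.0},{"travel":[0,0,-0.1],"roll":0,"hand":5.0}]';  python3 -m creep '[{"travel":[0,0,-0.1],"roll":0,"hand":5.0},{"travel":[0,0,-0.1],"roll":0,"hand":5.0}]'; python3 look.py 6
```

```text
time: 7.75
tool_pos: [548.4, 159.4, 8.4]
tool_rot: [-0.415, 0.91, 0.0, -0.0]
wrist_force: [-0.3, 0.1, 0.5]
grip_width: 50.2
time: 8.0
tool_pos: [548.6, 159.4, 7.6]
tool_rot: [-0.415, 0.91, 0.0, -0.0]
wrist_force: [0.8, -0.5, -0.2]
grip_width: 50.2
time: 8.25
tool_pos: [548.6, 159.4, 6.5]
tool_rot: [-0.415, 0.91, 0.0, -0.0]
wrist_force: [-0.8, -0.2, 0.8]
grip_width: 50.0
8.25 [548.55950518 159.43875675   6.53674347] [-0.83644472 -0.24508941  0.81032947]
```

View pics/z6.png

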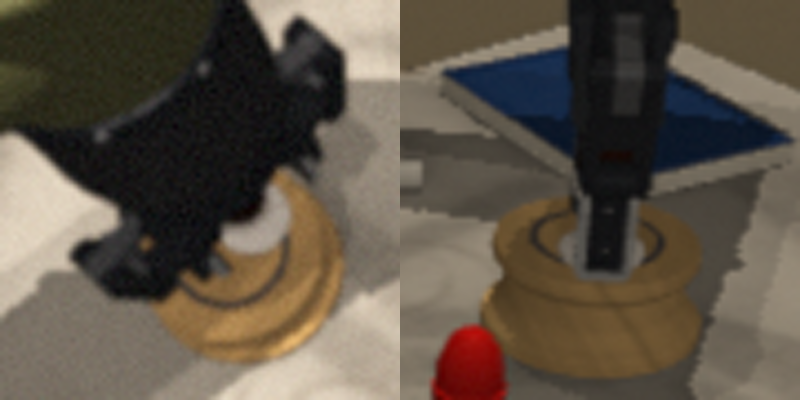

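```bash
for i in 1; do :; done
python3 -m creep '[{"travel":[0,0,-0.1],"roll":0,"hand":5.0},{"travel":[0,0,-0.1],"roll":0,"hand":5.0}]' | sed -n 2,4p
python3 -m creep '[{"travel":[0,0,-0.1],"roll":0,"hand":5.0},{"travel":[0,0,-0.1],"roll":0,"hand":5.0}]'| sed -n 2,4p
python3 -m creep '[{"travel":[0,0,-0.05],"roll":0,"hand":5.0},{"travel":[0,0,-0.05],"roll":0,"hand":5.0}]'| sed -n 2,4p
python3 -m creep '[{"travel":[0,0,-0.05],"roll":0,"hand":5.0},{"travel":[0,0,-0.05],"roll":0,"hand":5.0}]'| sed -n 2,4p
```

```text
tool_pos: [548.6, 159.4, 5.5]
tool_rot: [-0.415, 0.91, 0.0, -0.0]
wrist_force: [-0.2, -0.3, -0.1]
tool_pos: [548.5, 159.4, 4.5]
tool_rot: [-0.415, 0.91, 0.0, -0.0]
wrist_force: [0.3, 0.4, 0.7]
tool_pos: [548.6, 159.4, 4.1]
tool_rot: [-0.415, 0.91, 0.0, -0.0]
wrist_force: [-0.1, 0.4, 0.2]
tool_pos: [548.6, 159.4, 3.6]
tool_rot: [-0.415, 0.91, 0.0, -0.0]
wrist_force: [-0.3, -0.7, 0.7]
```

```bash
python3 -m creep '[{"travel":[0,0,-0.05],"roll":0,"hand":5.0},{"travel":[0,0,-0.05],"roll":0,"hand":5.0}]' | sed -n 2,4p
python3 -m creep '[{"travel":[0,0,-0.05],"roll":0,"hand":5.0},{"travel":[0,0,-0.05],"roll":0,"hand":5.0}]'| sed -n 2,4p
python3 -m creep '[{"travel":[0,0,-0.05],"roll":0,"hand":5.0},{"travel":[0,0,-0.05],"roll":0,"hand":5.0}]'| sed -n 2,4p
python3 look.py 7;  python3 - <<'E'
from h import *
def cl(n,d):
    c=CAL[n];W=c["world_to_cam"];v,u=np.mgrid[:480,:640]
    p=np.stack([(u-c["cx"])/c["fx"]*d,-(v-c["cy"])/c["fy"]*d,-d],-1);return (p-W[:3,3])@W[:3,:3]
im,d=robot.get_image("side");P=cl("side",d)
for v in range(218,236): print(v,P[v,414:422:2].mean(0).round(1),im[v,417])
E
```

```text
tool_pos: [548.6, 159.4, 3.1]
tool_rot: [-0.415, 0.91, 0.0, -0.0]
wrist_force: [-0.1, 0.9, 0.3]
tool_pos: [548.6, 159.4, 2.6]
tool_rot: [-0.415, 0.91, 0.0, -0.0]
wrist_force: [-0.4, -0.3, 0.6]
tool_pos: [548.6, 159.4, 2.1]
tool_rot: [-0.415, 0.91, 0.0, -0.0]
wrist_force: [-0.8, 0.4, 0.3]
10.1 [548.60049648 159.43757162   2.09585041] [-0.79213754  0.39999491  0.27839206]
218 [578.5 133.5  67.7] [19 18 20]
219 [578.8 133.5  65.9] [20 20 21]
220 [578.6 133.9  63.8] [17 18 18]
221 [578.7 134.   62. ] [18 18 18]
222 [578.2 134.7  59.7] [20 19 22]
223 [578.  135.2  57.6] [20 20 20]
224 [578.5 134.9  56. ] [18 18 18]
225 [577.6 136.1  53.3] [17 17 19]
226 [577.4 136.5  51.2] [16 16 16]
227 [578.2 136.   49.7] [19 18 19]
228 [577.7 136.6  47.5] [47 45 42]
229 [575.1 139.6  43.5] [87 83 78]
230 [575.6 139.3  41.8] [94 84 70]
231 [568.5 146.8  34.6] [101  79  48]
232 [568.4 147.2  32.4] [94 73 42]
233 [568.2 147.6  30.2] [83 64 38]
234 [565.6 150.6  26.2] [92 71 43]
235 [565.8 150.6  24.3] [106  81  47]
```

View pics/z7.png

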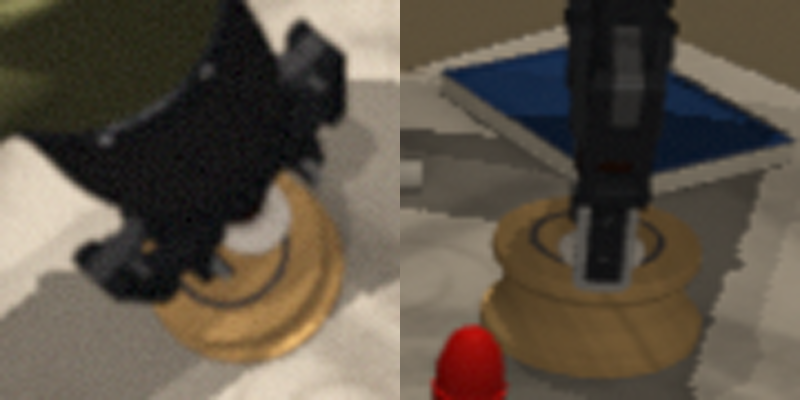

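```bash
python3 -m creep '[{"travel":[0,0,-0.05],"roll":0,"hand":5.0},{"travel":[0,0,-0.05],"roll":0,"hand":5.0}]' | sed -n 2,4p
python3 -m creep '[{"travel":[0,0,-0.05],"roll":0,"hand":5.0},{"travel":[0,0,-0.05],"roll":0,"hand":5.0}]'| sed -n 2,4p
python3 -m creep '[{"travel":[0,0,-0.05],"roll":0,"hand":5.0},{"travel":[0,0,-0.05],"roll":0,"hand":5.0}]'| sed -n 2,4p
```

```text
tool_pos: [548.6, 159.4, 1.6]
tool_rot: [-0.415, 0.91, 0.0, -0.0]
wrist_force: [0.5, -1.0, -0.3]
tool_pos: [548.6, 159.4, 1.1]
tool_rot: [-0.415, 0.91, 0.0, -0.0]
wrist_force: [-0.5, -0.5, 0.3]
tool_pos: [548.6, 159.4, 0.6]
tool_rot: [-0.415, 0.91, 0.0, -0.0]
wrist_force: [0.2, 0.8, 0.8]
```

```bash
python3 -m creep '[{"travel":[0,0,-0.05],"roll":0,"hand":5.0},{"travel":[0,0,-0.05],"roll":0,"hand":5.0}]' | sed -n 2,4p
python3 -m creep '[{"travel":[0,0,-0.05],"roll":0,"hand":5.0},{"travel":[0,0,-0.05],"roll":0,"hand":5.0}]'| sed -n 2,4p
```

```text
tool_pos: [548.6, 159.4, 0.1]
tool_rot: [-0.415, 0.91, 0.0, -0.0]
wrist_force: [-0.2, -0.4, -0.7]
tool_pos: [548.6, 159.5, -0.4]
tool_rot: [-0.415, 0.91, 0.0, -0.0]
wrist_force: [-0.2, -0.1, 0.1]
```

```bash
python3 look.py 8
python3 - <<'E'
from h import *
im=cv2.imread("pics/side8.png")[200:245,385:445];im2=cv2.imread("pics/top8.png")[220:265,185:245]
cv2.imwrite("pics/zz8.png",np.hstack([cv2.resize(i,(400,300),interpolation=cv2.INTER_CUBIC) for i in(im2,im)]))
E
```

```text
11.5 [ 5.48594992e+02  1.59451362e+02 -3.89667508e-01] [-0.24054518 -0.10399589  0.06265773]
```

View pics/zz8.png

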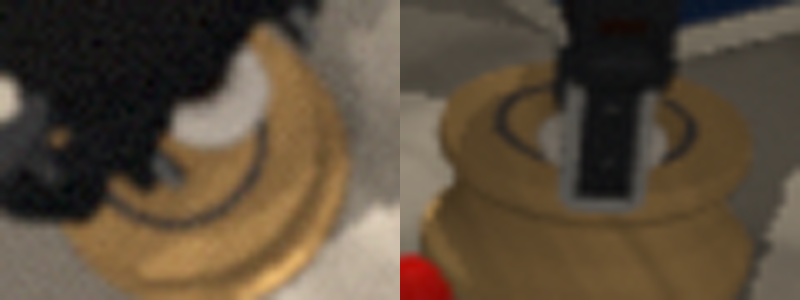

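```bash
python3 - <<'E'
from h import *
for z in(38,39,40,41,42):
    p=ray("side",(415.7,231.2),z);q=(p-[548.6,159.4,0])[:2];print(z,p.round(1),q@[-.756,.654],q@[.654,.756])
E
python3 -m creep '[{"travel":[0,0,-0.05],"roll":0,"hand":5.0},{"travel":[0,0,-0.05],"roll":0,"hand":5.0}]' | sed -n 2,4p
python3 -m creep '[{"travel":[0,0,-0.05],"roll":0,"hand":5.0},{"travel":[0,0,-0.05],"roll":0,"hand":5.0}]'| sed -n 2,4p
```

```text
38 [572.4 139.8  38. ] -30.823419933432724 0.7141031083588167
39 [573.7 138.4  39. ] -32.73005487169554 0.5534385592770139
40 [575.1 137.   40. ] -34.63668980995837 0.3927740101952111
41 [576.4 135.7  41. ] -36.54332474822111 0.23210946111349529
42 [577.7 134.3  42. ] -38.44995968648409 0.07144491203168002
tool_pos: [548.7, 159.5, -0.5]
tool_rot: [-0.415, 0.91, 0.0, 0.0]
wrist_force: [-1.7, 0.0, 3.1]
tool_pos: [548.7, 159.5, -0.5]
tool_rot: [-0.415, 0.91, -0.0, 0.0]
wrist_force: [-3.5, -1.6, 5.5]
```

Contact with the plinth top comes at a reported TCP z of −0.5, so reported z reads about 40 mm low. I'll raise about 2 mm, so the tips sit about 42 mm up at foot-rim height, then nudge along (−0.756,0.654).

```bash
python3 -m creep '[{"travel":[0,0,0.15],"roll":0,"hand":5.0},{"travel":[0,0,0.27],"roll":0,"hand":5.0},{"travel":[0,0,0.27],"roll":0,"hand":5.0}]'
python3 -m creep '[{"travel":[-0.11,0.1,0],"roll":0,"hand":5.0},{"travel":[-0.23,0.2,0],"roll":0,"hand":5.0},{"travel":[-0.34,0.29,0],"roll":0,"hand":5.0},{"travel":[-0.45,0.39,0],"roll":0,"hand":5.0},{"travel":[-0.53,0.46,0],"roll":0,"hand":5.0},{"travel":[-0.6,0.52,0],"roll":0,"hand":5.0},{"travel":[-0.68,0.59,0],"roll":0,"hand":5.0},{"travel":[-0.76,0.65,0],"roll":0,"hand":5.0}]'
python3 look.py 9;  python3 - <<'E'
from h import *
im=cv2.imread("pics/side9.png")[200:245,385:445];im2=cv2.imread("pics/top9.png")[220:265,185:245]
cv2.imwrite("pics/zz9.png",np.hstack([cv2.resize(i,(400,300),interpolation=cv2.INTER_CUBIC) for i in(im2,im)]))
E
```

```text
time: 12.48
tool_pos: [548.6, 159.4, 1.2]
tool_rot: [-0.415, 0.91, 0.0, -0.0]
wrist_force: [0.5, -0.0, 0.4]
grip_width: 49.8
time: 13.48
tool_pos: [541.0, 166.0, 1.4]
tool_rot: [-0.415, 0.91, 0.0, -0.0]
wrist_force: [0.0, 0.2, -0.3]
grip_width: 49.8
13.475 [541.00402215 165.99003585   1.38374709] [ 0.01360497  0.1535467  -0.25012431]
```

View pics/zz9.png

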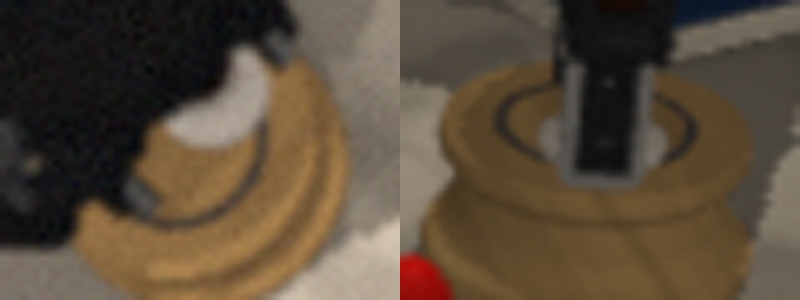

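The near finger is now up against the foot and the cup has hardly moved. I'll continue gently.

```bash
python3 -m creep '[{"travel":[-0.08,0.07,0],"roll":0,"hand":5.0},{"travel":[-0.15,0.13,0],"roll":0,"hand":5.0},{"travel":[-0.23,0.2,0],"roll":0,"hand":5.0},{"travel":[-0.3,0.26,0],"roll":0,"hand":5.0},{"travel":[-0.38,0.33,0],"roll":0,"hand":5.0},{"travel":[-0.45,0.39,0],"roll":0,"hand":5.0},{"travel":[-0.53,0.46,0],"roll":0,"hand":5.0},{"travel":[-0.6,0.52,0],"roll":0,"hand":5.0}]'
python3 look.py 10;  python3 - <<'E'
from h import *
im=cv2.imread("pics/side10.png")[190:235,385:445];im2=cv2.imread("pics/top10.png")[220:265,185:245]
cv2.imwrite("pics/zz10.png",np.hstack([cv2.resize(i,(400,300),interpolation=cv2.INTER_CUBIC) for i in(im2,im)]))
E
```

```text
time: 14.58
tool_pos: [535.0, 171.2, 1.4]
tool_rot: [-0.415, 0.91, 0.0, -0.0]
wrist_force: [0.4, -0.5, -0.0]
grip_width: 50.7
14.575 [534.99300814 171.18787284   1.37391063] [ 0.44493478 -0.49758902 -0.04190901]
```

View pics/zz10.png

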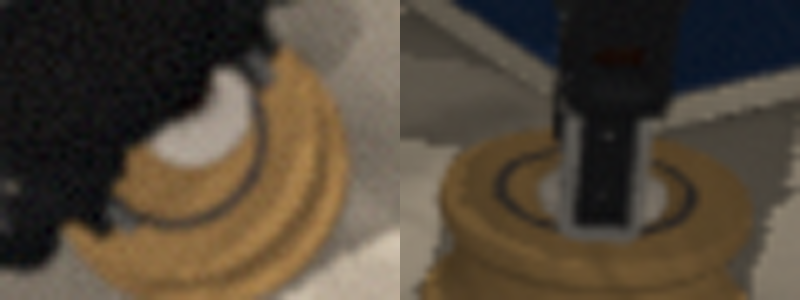

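Run:
```python
from h import *
im=cv2.imread("pics/top10.png");c=np.array([533.3,173.3])
g=cv2.cvtColor(im,cv2.COLOR_BGR2HSV)
for f in([541,167],[537,170]):
    f=np.array(f,float)
    for _ in range(5):
        F=foot("top",im,f); 
        # keep visible lower/right arc
        A=np.degrees(np.arctan2(F[:,1]-f[1],F[:,0]-f[0])); F=F[(A<-45)|(A>150)]
        f,e=ffit(F,17,f)
    print(len(F),f.round(1),e.round(2),"off",(f-c).round(1))
P=ring("top",im,c);print(rfit(P,25.2,c),len(P))
```

```text
35 [541.8 167. ] 0.47 off [ 8.5 -6.3]
35 [541.8 167. ] 0.47 off [ 8.5 -6.3]
(array([534.91839631, 174.18483649,  26.68224427]), np.float64(0.3240265782956264)) 42
```

The foot has slid to about 10 mm off-centre and stays on line. I'll push 6 mm more, then look.

```bash
python3 -m creep '[{"travel":[-0.08,0.07,0],"roll":0,"hand":5.0},{"travel":[-0.15,0.13,0],"roll":0,"hand":5.0},{"travel":[-0.23,0.2,0],"roll":0,"hand":5.0},{"travel":[-0.3,0.26,0],"roll":0,"hand":5.0},{"travel":[-0.38,0.33,0],"roll":0,"hand":5.0},{"travel":[-0.45,0.39,0],"roll":0,"hand":5.0},{"travel":[-0.5,0.43,0],"roll":0,"hand":5.0}]'
python3 look.py 11;  python3 - <<'E'
from h import *
im=cv2.imread("pics/side11.png")[190:235,385:445];im2=cv2.imread("pics/top11.png")[220:265,185:245]
cv2.imwrite("pics/zz11.png",np.hstack([cv2.resize(i,(400,300),interpolation=cv2.INTER_CUBIC) for i in(im2,im)]))
im=cv2.imread("pics/top11.png");c=np.array([533.3,173.3])
f=np.array([536.,171])
for _ in range(5):
        F=foot("top",im,f); 
        A=np.degrees(np.arctan2(F[:,1]-f[1],F[:,0]-f[0])); F=F[(A<-45)|(A>150)]
        f,e=ffit(F,17,f)
print(len(F),f.round(1),e.round(2),"off",(f-c).round(1))
E
```

```text
time: 15.55
tool_pos: [530.0, 175.5, 1.4]
tool_rot: [-0.415, 0.91, 0.0, -0.0]
wrist_force: [1.1, -0.3, 1.7]
grip_width: 50.1
15.55 [529.97309054 175.50194484   1.3504825 ] [ 1.07031125 -0.31021518  1.74932615]
33 [536.9 172.4] 0.12 off [ 3.6 -0.9]
```

View pics/zz11.png

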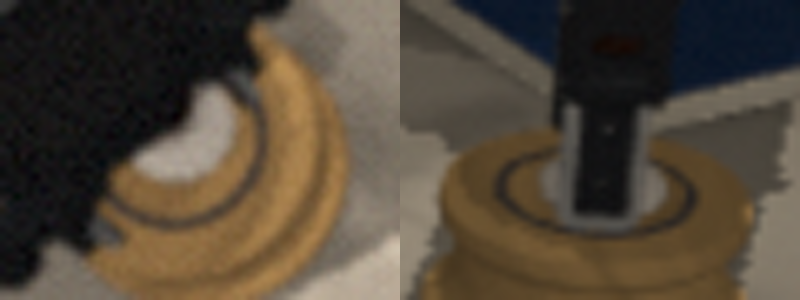

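```bash
python3 -m creep '[{"travel":[-0.08,0.07,0],"roll":0,"hand":5.0},{"travel":[-0.15,0.13,0],"roll":0,"hand":5.0},{"travel":[-0.22,0.19,0],"roll":0,"hand":5.0},{"travel":[-0.22,0.19,0],"roll":0,"hand":5.0}]'
python3 -m creep '[{"travel":[0.1,-0.09,0],"roll":0,"hand":5.0},{"travel":[0.25,-0.21,0],"roll":0,"hand":5.0},{"travel":[0.4,-0.35,0],"roll":0,"hand":5.0},{"travel":[0.57,-0.5,0],"roll":0,"hand":5.0},{"travel":[0.57,-0.5,0],"roll":0,"hand":5.0}]'
python3 look.py 12
```

```text
time: 16.15
tool_pos: [527.8, 177.4, 1.4]
tool_rot: [-0.415, 0.91, 0.0, -0.0]
wrist_force: [1.1, -0.6, 0.5]
grip_width: 50.3
time: 16.77
tool_pos: [533.6, 172.2, 1.3]
tool_rot: [-0.415, 0.91, 0.0, -0.0]
wrist_force: [0.2, -0.0, 0.2]
grip_width: 50.1
16.775 [533.62849649 172.22298384   1.31554704] [ 0.24943241 -0.02300799  0.21842047]
```

View pics/z12.png

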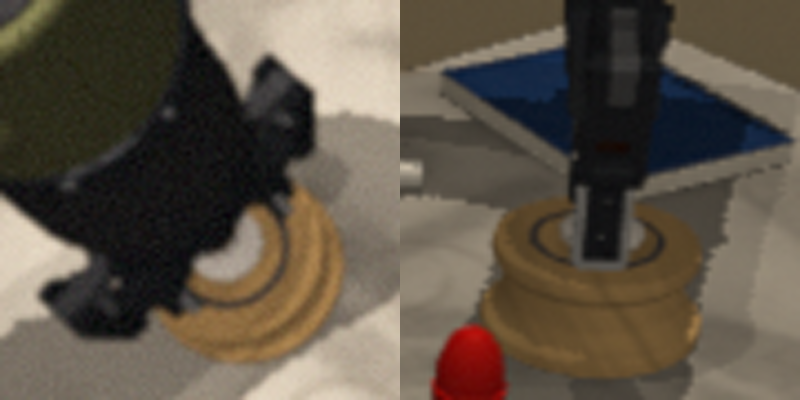

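The foot looks concentric with the ring and the jaws are clear by about 8 mm on each side. I'll lift straight up and then move off to measure.

```bash
python3 -m creep '[{"travel":[0,0,0.5],"roll":0,"hand":5.0},{"travel":[0,0,1.5],"roll":0,"hand":5.0},{"travel":[0,0,3],"roll":0,"hand":5.0},{"travel":[0,0,5],"roll":0,"hand":5.0},{"travel":[0,0,7.5],"roll":0,"hand":5.0},{"travel":[0,0,10],"roll":0,"hand":5.0},{"travel":[0,0,12.5],"roll":0,"hand":5.0},{"travel":[0,0,15],"roll":0,"hand":5.0}]'
python3 -m creep '[{"travel":[0,0,2],"roll":0,"hand":5.0},{"travel":[0,0,2],"roll":0,"hand":5.0}]'
python3 look.py 13; python3 meas.py 13 533.5 172.5
```

```text
time: 17.88
tool_pos: [533.7, 172.4, 153.6]
tool_rot: [-0.415, 0.91, 0.0, 0.001]
wrist_force: [1.1, 0.3, 0.1]
grip_width: 49.8
time: 18.12
tool_pos: [534.3, 172.7, 173.9]
tool_rot: [-0.415, 0.91, 0.0, 0.002]
wrist_force: [0.1, -0.6, -0.4]
grip_width: 49.9
18.125 [534.3226928  172.73337478 173.86747695] [ 0.14484981 -0.58913139 -0.42201104]
top 1 ring 68 [533.3 173.5  25.1] 0.1
   foot 61 [534.8 174.5] 0.26 off [1.5 1.1] 1.8
top 2 ring 69 [ 546.5 -108.4   25.2] 0.24
   foot 67 [ 546.4 -107.6] 0.18 off [-0.2  0.8] 0.8
side 1 ring 60 [536.4 168.8  25.1] 0.14
   foot 83 [539.7 167.9] 1.45 off [ 3.3 -0.8] 3.4
side 2 ring 75 [ 549.2 -112.    25.4] 0.13
   foot 83 [ 551.  -112.3] 0.82 off [ 1.9 -0.3] 1.9
```

View pics/z13.png

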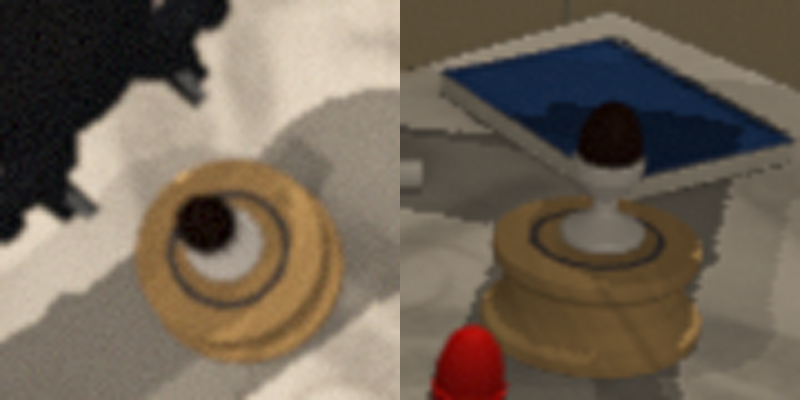

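Both views show the cup upright with its foot wholly inside the ring, about 1.5 mm off centre once corrected for view bias. Egg_cup_2 hasn't moved and the hand is about 110 mm above the egg. Handing in.

```bash
python3 -m creep '[{"travel":[0,0,0],"roll":0,"hand":5.0},{"travel":[0,0,0],"roll":0,"hand":5.0},{"travel":[0,0,0],"roll":0,"hand":5.0}]'; python3 -c "
from rig import robot
print(robot.sign_off())"
```

```text
time: 18.6
tool_pos: [533.4, 172.3, 171.0]
tool_rot: [-0.415, 0.91, -0.0, -0.0]
wrist_force: [-0.4, 0.0, -0.3]
grip_width: 50.4
the job is handed in; nothing more can be done
None
```

I slid egg_cup_1 about 18 mm to the middle of plinth_1 and handed the job in at 18.6 s. I did it with light nudges at the foot, using the inner face of one finger with the jaws open 50 mm. I then backed the finger off and lifted the hand clear.

**Last checks:**
- **egg_cup_1:** it stands upright with its whole foot inside the ring. The offset measured 1.8 mm in the top view and 3.4 mm in the side view, or about 1.5–2 mm once I correct for view bias using egg_cup_2. The limit is 7 mm.
- **egg_cup_2:** its measured position did not change.
- **Other objects:** I did not measure the bystanders again, but the hand went nowhere near them at working height.

**Disagreements:**
- **Height:** the reported TCP height did not match where the fingertips really were, reading about 40 mm low. I found this from the depth images and confirmed it with a light touch on the plinth top (5.5 N upward), then worked from that contact height.
- **Plinth position:** the two cameras place the plinth about 5 mm apart. I therefore judged the cup against the ring within each view.

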